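# Slide a freshly glued tower into the glue press and press its roof on

## Robot

A 7-joint arm with a two-finger parallel gripper is mounted at the origin on a cart in front of the work surface, level with it; the furniture and walls round the work are solid. World frame = base frame: x ahead of the robot, y to its left, z up, the work surface at z = 0. Lengths are in m, angles in rad, forces in N, time in s.
With the tool pointing down it reaches from about 0.4 to 0.85 m from the base axis. Payload 4.5 kg.
Tool frame: the origin (TCP) lies on the centre line of the jaws, within the pads' length; the fingertips stand 25 mm ahead of it and the grasp point (between the pads) lies 6 mm ahead of it; z points along the fingers, x is the direction in which the jaws open and shut, and the axes are right-handed (so a half turn about z gives the same grasp; the last joint's range is limited). The gripper opens to 88 mm and grips with 3 to 60 N. Pads are 18 mm wide; open, the fingers measure 123 mm over their backs; the gripper's body (75 mm by 187 mm) begins 45 mm behind the grasp point.
Start: joints at [1.265, 0.689, -0.195, 1.565, 0.157, 0.902, -0.215], TCP at [0.208, -0.589, 0.264] pointing down, gripper open.
Joint ranges: [-3.01, 3.01], [-0.46, 2.08], [-1.47, 1.51], [0.13, 2.56], [-1, 4.14], [0.04, 2.09], [-2.66, 2.66]. Speed limits (rad/s): [2.57, 2.57, 3.14, 3.14, 3.14, 3.14, 3.14].

## Interface

Orientations are given as [roll, pitch, yaw] about the fixed x, y, z axes, in that order (R = Rz(yaw) Ry(pitch) Rx(roll)).
In Python, from plant import get_state, viewer, r gives the robot as it stands. The module is installed in compiled form; this text tells all that it offers.
- The arm moves only by the tool servo_tool, never from a script. Its arguments are lists of equal length, an entry for each row: "gripper": the opening, from -1 (shut) to 1 (fully open); "translation": the shift along the tool's x, y, z in m, a list of three; "twist": the turn, a rotation vector about the tool's x, y, z in degrees, a list of three. In form: {"gripper": [gripper, ...], "translation": [[tx, ty, tz], ...], "twist": [[rx, ry, rz], ...]}. A call has 1 to 20 rows; each row is the pose to reach, as a shift and turn from the pose measured when the call began, along the tool's axes at that moment; what a row does not reach only later rows make up. A row lasts 1/8 s, in which the tool goes at most 62.5 mm and 10.7 degrees, less where a joint would pass 70% of its speed; a pose out of reach is approached as far as the arm can. A call with a gripper value outside its range is refused whole. The fingers move at their own pace and stop on an object; "grip_force" is the grip in N (left out, the last holds). Time passes only in rows, so rows that repeat a pose let the fingers close. It gives the time, the measured TCP pose, the force and the opening at its end, in the units of the state.
- get_state(): the state, without advancing time (a new reading comes with each control period).
- viewer.camera(name): name is "side" or "top"; returns (picture, depth): 384x512x3 uint8, red, green, blue; 384x512 float32, m along the optical axis (not along the pixel's ray), 0 where there is no reading.
- viewer.calibration(name): a dict with "mtx" (3x3 intrinsics, pixels), "k1" (the pictures are not rectified: a ray, as slopes to the right and down, at radius r is drawn at 1 + k1 r^2 times it, then the intrinsics apply), "R" (3x3) and "t" (3): a world point X has camera coordinates R X + t. Camera axes: x right, y down, z forward; pixel columns grow to the right and rows downward; lengths in m; the calibration is good to about 2 mm. A picture is of the moment at which its call begins. calibration takes no time and is no camera call.
- r.hand_in(): hands the job in, once; it reports no verdict.
The state is a dict: "t": time; "joint_positions": joint angles; "dq": joint speeds; "joint_efforts": joint torques, N m; "eef_pos": TCP position; "orientation": TCP orientation; "force": force on the tool from outside, world axes, zero at the start; "moment": the same for the moment, N m; "grip_width": finger opening in m.
Only numpy, scipy, OpenCV 4.12 (cv2) and the standard library are available. Lean on these libraries where they do the work, as an engineer would, in place of code of your own. Each camera call takes 0.05 s, during which the arm holds its last target.

## Task

The roof of the tall round tower in front of the glue press has just been glued on, so do not lift the tower: push it low on its body with the fingertips, so that it slides without tipping, until its foot rests against both wooden cheeks of the press. Then push the press's knob down until the cup bears on the roof, and leave it down with the tower still upright against the cheeks. Leave the other things on the table where they are.

Things in the scene. Friction and masses are not known exactly. Their poses are not given: they have to be found in the camera images.
- glued_tower: the work: a loose round toy tower of oiled wood, 143 mm tall, about 0.11 kg, alone on the table before the press's mouth. Foot 38 mm across; its side widens evenly to 47 mm at the eaves, 116 mm up; pointed roof above. Origin: centre of its underside, z up along its axis. Pushed below about 20 mm it slides, above 25 to 40 mm it rocks over.
- glue_press: glue press, fixed: two light wooden cheeks 20 mm high in a 90 degree V, open towards the press's own -x; steel foot plate and column behind (column 80 mm along +x); grey head over the V, underside 188 mm up, front 17 mm before the origin. Origin: on the bare table under the plunger. Own +x points into the press, the way the tower slides in; z up.
- press_seat (a point): the point on the table straight under the plunger where the tower's foot centre lies when it touches both cheeks of the V-stop (same point and axes as the press's origin)
- press_plunger: vertical plunger: cork cup below (29 mm wide, hole 20 mm wide, 14 mm deep, open down), steel rod through the head, knob on top. Origin: centre of the cup's rim, 152 to 158 mm above the table when raised. Slides straight down up to 48 mm, takes about 3 N to move and stays where it is left; on a seated tower the rim meets the roof about 131 mm above the table.
- knob_top (a point): centre of the top of the plunger's round mushroom knob (43 mm across), 149 mm above the plunger's rim; about 0.30 m above the table when raised, 0.28 m when the cup bears on the roof
- sanding_block: bystander: sanding block 39x65x28 mm; origin at the centre of its underside
- glue_spatula: bystander: flat wooden spatula 120x26x6 mm lying down, long along its own x; origin at the centre of its underside
- gabled_house: bystander: oiled toy house 58x56x125 mm; origin at the centre of its underside
- long_house: bystander: longer oiled toy house 86x52x99 mm; origin at the centre of its underside
- turned_jar: bystander: turned wooden jar, 47 mm across, 73 mm high; origin at the centre of its underside
- second_jar: bystander: another such jar, 47 mm across, 73 mm high; origin at the centre of its underside
- masking_tape: bystander: roll of tape lying flat, 104 mm across, 25 mm high; origin at the centre of its underside

How it is judged:
On the way:
1. the tower stands upright against both cheeks, under the raised cup (horizontal distance between glued_tower and press_seat below 0.006 m and angle between glued_tower's own z axis and vertical below 0.06 rad and height (world z) of glued_tower below 0.004 m and height (world z) of press_plunger above 0.146 m), for 0.2 s.
At the end, for the whole second after the job is handed in: The tower stands upright on the table (within 0.06 rad), its foot centre within 6 mm of the press's seat point, and the plunger's cup bears on its roof with more than 1 N, all at rest (horizontal distance between glued_tower and press_seat below 0.006 m and angle between glued_tower's own z axis and vertical below 0.06 rad and height (world z) of glued_tower below 0.004 m and contact force between press_plunger and glued_tower above 1 N and height (world z) of press_plunger below 0.138 m and linear speed of each of glued_tower, press_plunger below 0.01 m/s); the robot touches nothing.
It fails at once if the tower is lifted off the table (height (world z) of glued_tower above 0.012 m).
It fails at once if the tower tips by more than 0.2 rad (angle between glued_tower's own z axis and vertical above 0.2 rad).
It fails at once if another thing on the table is shifted by more than 25 mm (distance of any of sanding_block, glue_spatula, gabled_house, long_house, turned_jar, second_jar, masking_tape from where it was at the start of the episode above 0.025 m).
It also fails if it takes over 59 s, if anything falls off the work surface, if the arm or the gripper's body presses on something with over 40 N, if the wrist force passes 120 N, or if a joint passes its speed limit or range.

## Working session

There is one attempt and no reset: what is moved stays moved. The work goes in short steps, Python scripts to look and compute and a tool call to move; the robot and the scene stay as the last step left them, time stands still between calls to the robot, and variables do not carry over. Pictures are saved under pics/ and viewed, and the job is handed in when it is done.

Besides the shell and the picture viewer there is one more tool, called after ">>>" as name(argument=value, ...) on one line, values as JSON. servo_tool: Moves the arm, as the interface text tells. Its arguments: {"type":"object","properties":{"gripper":{"type":"array"},"translation":{"type":"array"},"twist":{"type":"array"},"grip_force":{"type":"number"}},"required":["gripper","translation","twist"]}

```bash
mkdir -p pics; python3 - <<'E'
from plant import get_state, viewer, r
import numpy as np, cv2
s=get_state(); print({k:np.round(v,4).tolist() for k,v in s.items()})
for n in("side","top"):
    p,d=viewer.camera(n); c=viewer.calibration(n)
    print(n,{k:np.round(v,4).tolist() for k,v in c.items()})
    cv2.imwrite(f"pics/{n}0.png",cv2.resize(p[:,:,::-1],None,fx=1.5,fy=1.5)); np.savez(f"{n}0.npz",p=p,d=d)
E
```

```text
{'t': 0.0, 'joint_positions': [1.2648, 0.69, -0.1945, 1.5664, 0.1574, 0.9025, -0.2151], 'dq': [-0.0009, -0.0014, 0.0027, -0.0011, -0.0004, -0.0, -0.0006], 'joint_efforts': [-0.0015, -52.7559, -1.2671, -15.3435, -0.0526, 0.0066, 0.0002], 'eef_pos': [0.2081, -0.5887, 0.2629], 'orientation': [3.1414, 0.0018, -1.2308], 'force': [0.0182, -0.0979, 0.4595], 'moment': [-0.0339, -0.0223, 0.0068], 'grip_width': 0.0887}
side {'mtx': [[491.0715, 0.0, 249.69], [0.0, 491.0715, 190.2932], [0.0, 0.0, 1.0]], 'k1': -0.1958, 'R': [[-0.9998, 0.0212, -0.0005], [0.0089, 0.3964, -0.918], [-0.0193, -0.9178, -0.3965]], 't': [0.5286, 0.1909, 2.0967]}
top {'mtx': [[438.0203, 0.0, 247.1166], [0.0, 438.0203, 187.0222], [0.0, 0.0, 1.0]], 'k1': 0.0026, 'R': [[-0.0115, -0.9999, -0.0108], [-0.9934, 0.0126, -0.114], [0.1142, 0.0094, -0.9934]], 't': [-0.0296, 0.5498, 1.6899]}
```

View pics/side0.png

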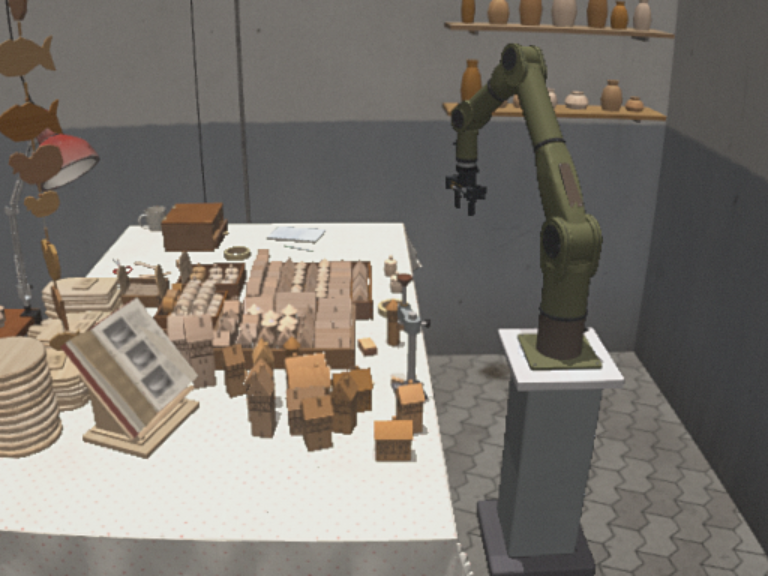

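View pics/top0.png

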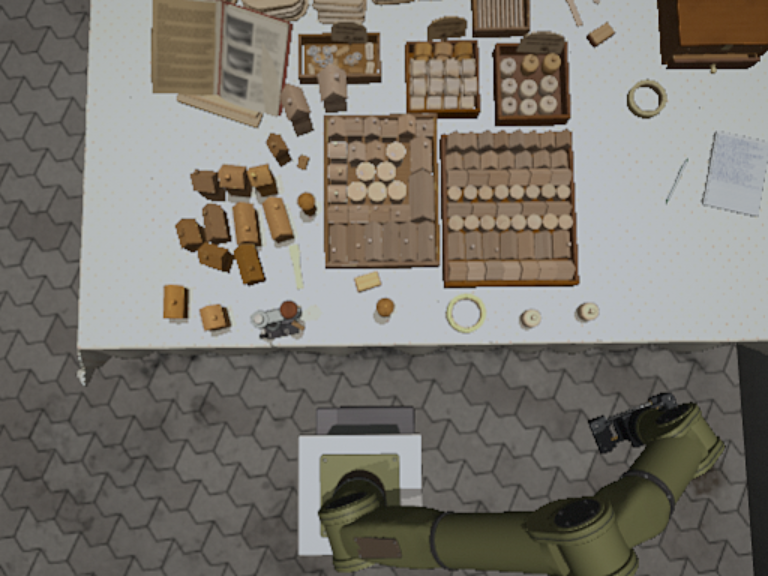

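```bash
cat > h.py <<'E'
import numpy as np, cv2
from plant import get_state, viewer, r
def cal(n):
    c=viewer.calibration(n); return [np.array(c[k],float) for k in("mtx","k1","R","t")]
def ray(n,u,v):
    K,k,R,t=cal(n)
    p=cv2.undistortPoints(np.array([[[u,v]]],float),K,np.array([float(k),0,0,0,0]))[0,0]
    o=-R.T@t; d=R.T@np.array([p[0],p[1],1]); return o,d
def onz(n,u,v,z):
    o,d=ray(n,u,v); return o+d*(z-o[2])/d[2]
def proj(n,X):
    K,k,R,t=cal(n)
    return cv2.projectPoints(np.array(X,float).reshape(-1,1,3),cv2.Rodrigues(R)[0],t,K,np.array([float(k),0,0,0,0]))[0][:,0]
def two(a,ua,b,ub):
    o1,d1=ray(a,*ua);o2,d2=ray(b,*ub)
    A=np.stack([d1,-d2],1);s=np.linalg.lstsq(A,o2-o1,rcond=None)[0]
    p,q=o1+d1*s[0],o2+d2*s[1]; return (p+q)/2,np.linalg.norm(p-q)
def dp(n,d,u,v):
    K,k,R,t=cal(n); o,dd=ray(n,u,v); return o+dd*d[int(v),int(u)]
def crop(p,x0,y0,x1,y1,f,name):
    cv2.imwrite(name,cv2.resize(p[y0:y1,x0:x1,::-1],None,fx=f,fy=f,interpolation=cv2.INTER_CUBIC))
E
python3 - <<'E'
from h import *
p=np.load("side0.npz")["p"];crop(p,230,170,310,320,4,"pics/sc.png")
p=np.load("top0.npz")["p"];crop(p,150,150,280,240,6,"pics/tc.png")
E
```

```text
(no output)
```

View pics/sc.png

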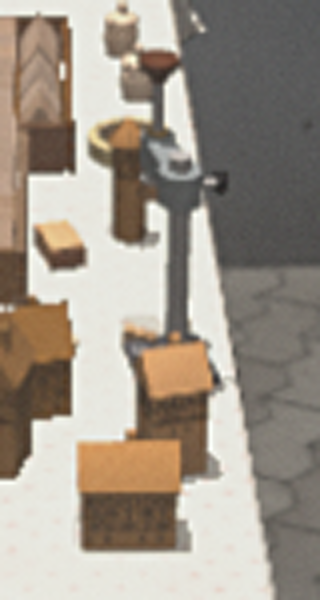

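View pics/tc.png

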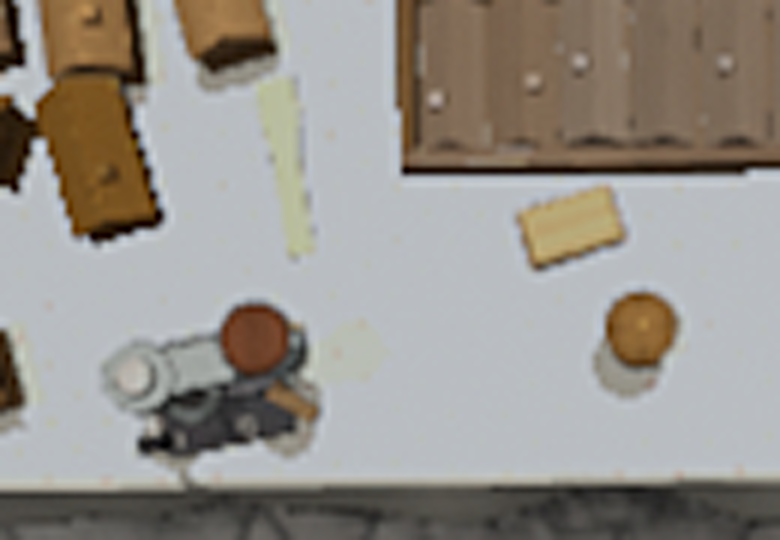

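```bash
python3 - <<'E'
from h import *
T=np.load("top0.npz");p,d=T["p"],T["d"]
S=np.load("side0.npz");sp,sd=S["p"],S["d"]
hsv=cv2.cvtColor(p,cv2.COLOR_RGB2HSV).astype(int)
def mk(hsv,lo,hi,box):
    m=cv2.inRange(hsv.astype(np.uint8),np.array(lo),np.array(hi)); b=np.zeros_like(m);x0,y0,x1,y1=box;b[y0:y1,x0:x1]=255
    m&=b; n,l,st,c=cv2.connectedComponentsWithStats(m); i=1+np.argmax(st[1:,4]); return (l==i),st[i],c[i]
print(hsv[206,192],hsv[204,257],hsv[212,172],hsv[215,198], hsv[204,190])
k,st,c=mk(hsv,[0,100,40],[9,255,200],(180,195,205,220)); print("knob top",st,c,onz("top",*c,.300))
print("knob depth z",np.median([dp("top",d,u,v)[2] for v,u in zip(*np.where(k))]))
t,st,c2=mk(hsv,[10,120,40],[25,255,255],(245,190,270,225)); print("tower top",st,c2,"eaves plane",onz("top",*c2,.12))
pts=np.array([dp("top",d,u,v) for v,u in zip(*np.where(t))]); print(pts.mean(0),pts.min(0),pts.max(0))
h2=cv2.cvtColor(sp,cv2.COLOR_RGB2HSV)
k2,st,c3=mk(h2,[0,100,30],[9,255,200],(262,178,278,194)); print("knob side",st,c3)
t2,st,c4=mk(h2,[3,90,30],[25,255,255],(254,195,267,235)); print("tower side",st,c4)
for v in range(200,232,2):
    us=np.where(t2[v])[0]; 
    if len(us): print(v,us.min(),us.max(),np.round(dp("side",sd,us.mean(),v),3))
print("two knob",two("top",c,"side",c3))
# collar, head points
for uv in [(172,212),(172,213),(180,209),(185,210),(177,212)]:
    print(uv,np.round(dp("top",d,*uv),3))
for u,v in [(274,210),(275,217),(274,240),(274,250),(268,205),(264,253)]: print("s",u,v,np.round(dp("side",sd,u,v),3))
E
```

```text
[ 10 153 107] [ 18 151 167] [ 22  15 186] [ 17 105 117] [ 10 159 111]
knob top [194 201   1   1   1] [194. 201.] [0.47428386 0.13720832 0.3       ]
knob depth z 0.3026655874915143
tower top [251 199  11  12 107] [256.19626168 204.47663551] eaves plane [ 0.47365485 -0.07004746  0.12      ]
[ 0.47326742 -0.06997774  0.12530315] [ 0.45258162 -0.08808616  0.11111111] [ 0.49476575 -0.05070653  0.14245916]
knob side [265 183   9   4  22] [269.27272727 184.72727273]
tower side [257 200  10  30 183] [261.59562842 215.06557377]
200 260 263 [ 0.477 -0.067  0.138]
202 258 264 [ 0.479 -0.065  0.13 ]
204 257 264 [ 0.481 -0.061  0.122]
206 257 264 [ 0.481 -0.057  0.115]
208 260 263 [ 0.476 -0.054  0.107]
210 260 263 [ 0.478 -0.052  0.098]
212 259 264 [ 0.477 -0.051  0.089]
214 260 263 [ 0.477 -0.048  0.081]
216 259 264 [ 0.477 -0.048  0.072]
218 259 266 [ 0.472 -0.061  0.056]
220 259 265 [ 0.474 -0.058  0.048]
222 259 265 [ 0.474 -0.057  0.038]
224 259 265 [ 0.474 -0.049  0.033]
226 259 265 [ 0.474 -0.047  0.024]
228 259 265 [ 0.474 -0.051  0.012]
two knob (array([0.46628006, 0.13846124, 0.29583825]), np.float64(0.01672454399034737))
(172, 212) [0.442 0.221 0.24 ]
(172, 213) [0.439 0.222 0.235]
(180, 209) [0.454 0.197 0.218]
(185, 210) [0.45  0.178 0.226]
(177, 212) [0.443 0.207 0.219]
s 274 210 [0.446 0.241 0.239]
s 275 217 [0.442 0.247 0.214]
s 274 240 [0.443 0.237 0.113]
s 274 250 [0.442 0.23  0.065]
s 268 205 [0.463 0.162 0.222]
s 264 253 [0.476 0.171 0.018]
```

```bash
python3 - <<'E'
from h import *
T=np.load("top0.npz");p,d=T["p"],T["d"]
S=np.load("side0.npz");sp,sd=S["p"],S["d"]
P=np.array([[*dp("top",d,u,v),u,v,*p[v,u]] for v in range(190,235) for u in range(160,275) if d[v,u]>0])
k=P[(P[:,2]>.285)&(P[:,1]>.08)]; print("knob",len(k),k[:,:3].mean(0),k[:,:3].min(0),k[:,:3].max(0)); c=(k[:,3].mean(),k[:,4].mean()); print(c,onz("top",*c,.3), cv2.minEnclosingCircle(k[:,:2].astype(np.float32)))
c=P[(P[:,2]>.228)&(P[:,1]>.2)&(P[:,2]<.27)]; print("collar",len(c),np.median(c[:,2]),c[:,:3].mean(0))
h=P[(P[:,2]>.205)&(P[:,2]<.27)&(P[:,1]>.1)]; print("head",len(h),h[:,:3].min(0),h[:,:3].max(0),cv2.minAreaRect(h[:,:2].astype(np.float32)))
ch=P[(P[:,2]>.008)&(P[:,2]<.06)&(P[:,1]>.08)]; print("low"); print(np.round(ch,3)[:, [0,1,2,3,4,5,6,7]][:60])
tw=P[(P[:,2]>.09)&(P[:,1]<0)]; print("tower",len(tw),tw[:,:3].mean(0),tw[:,:3].min(0),tw[:,:3].max(0),cv2.minEnclosingCircle(tw[:,:2].astype(np.float32)))
Q=np.array([[*dp("side",sd,u,v),u,v,*sp[v,u]] for v in range(175,275) for u in range(240,295) if sd[v,u]>0])
k=Q[(Q[:,2]>.27)&(abs(Q[:,1]-.14)<.06)]; print("knob s",len(k),k[:,:3].mean(0),k[:,:3].min(0),k[:,:3].max(0))
c=Q[(Q[:,2]>.04)&(Q[:,2]<.18)&(abs(Q[:,1]-.23)<.05)&(abs(Q[:,0]-.44)<.03)]; print("col s",len(c),c[:,:3].mean(0),c[:,:3].min(0),c[:,:3].max(0))
E
```

```text
Traceback (most recent call last):
  File "h.py", line 19, in dp
    K,k,R,t=cal(n); o,dd=ray(n,u,v); return o+dd*d[int(v),int(u)]
            ~~~^^^
  File "h.py", line 4, in cal
    c=viewer.calibration(n); return [np.array(c[k],float) for k in("mtx","k1","R","t")]
ValueError: time passes only in moves, steps and waits
```

```bash
sed -i 's/^def cal/import functools\n@functools.lru_cache\ndef cal/' h.py; python3 - <<'E'
from h import *
T=np.load("top0.npz");p,d=T["p"],T["d"]
S=np.load("side0.npz");sp,sd=S["p"],S["d"]
P=np.array([[*dp("top",d,u,v),u,v,*p[v,u]] for v in range(190,235) for u in range(160,275) if d[v,u]>0])
k=P[(P[:,2]>.285)&(P[:,1]>.08)]; print("knob",len(k),k[:,:3].mean(0),k[:,:3].min(0),k[:,:3].max(0)); c=(k[:,3].mean(),k[:,4].mean()); print(c,onz("top",*c,.3), cv2.minEnclosingCircle(k[:,:2].astype(np.float32)))
c=P[(P[:,2]>.228)&(P[:,1]>.2)&(P[:,2]<.27)]; print("collar",len(c),np.median(c[:,2]),c[:,:3].mean(0))
h=P[(P[:,2]>.205)&(P[:,2]<.27)&(P[:,1]>.1)]; print("head",len(h),h[:,:3].min(0),h[:,:3].max(0),cv2.minAreaRect(h[:,:2].astype(np.float32)))
ch=P[(P[:,2]>.012)&(P[:,2]<.06)&(P[:,1]>.08)]; print("low"); print(np.round(ch,3)[:60])
tw=P[(P[:,2]>.09)&(P[:,1]<0)]; print("tower",len(tw),tw[:,:3].mean(0),tw[:,:3].min(0),tw[:,:3].max(0),cv2.minEnclosingCircle(tw[:,:2].astype(np.float32)))
Q=np.array([[*dp("side",sd,u,v),u,v,*sp[v,u]] for v in range(175,275) for u in range(240,295) if sd[v,u]>0])
k=Q[(Q[:,2]>.27)&(abs(Q[:,1]-.14)<.06)]; print("knob s",len(k),k[:,:3].mean(0),k[:,:3].min(0),k[:,:3].max(0))
c=Q[(Q[:,2]>.04)&(Q[:,2]<.18)&(abs(Q[:,1]-.23)<.05)&(abs(Q[:,0]-.44)<.03)]; print("col s",len(c),c[:,:3].mean(0),c[:,:3].min(0),c[:,:3].max(0))
E
```

```text
knob 118 [0.45620237 0.14201592 0.30240915] [0.43766131 0.12370928 0.29412892] [0.47443104 0.16039438 0.31124957]
(np.float64(192.4322033898305), np.float64(206.4322033898305)) [0.45637021 0.14234481 0.3       ] ((0.4562922716140747, 0.14237427711486816), 0.019967952743172646)
collar 34 0.23579156016357472 [0.4405088  0.2198997  0.23561901]
head 243 [0.39843322 0.12641108 0.20619792] [0.46647827 0.24257551 0.24271354] ((0.4485807716846466, 0.18524064123630524), (0.06279979646205902, 0.1139126569032669), 31.253969192504883)
low
[[5.41e-01 2.86e-01 3.70e-02 1.65e+02 1.90e+02 1.21e+02 1.24e+02 1.30e+02]
 [5.41e-01 2.82e-01 3.40e-02 1.66e+02 1.90e+02 1.01e+02 1.02e+02 1.02e+02]
 [5.42e-01 2.80e-01 2.70e-02 1.67e+02 1.90e+02 1.58e+02 1.64e+02 1.66e+02]
 [5.34e-01 1.51e-01 1.50e-02 2.00e+02 1.92e+02 1.84e+02 1.88e+02 1.79e+02]
 [5.23e-01 2.11e-01 1.20e-02 1.85e+02 1.95e+02 1.85e+02 1.89e+02 1.94e+02]
 [4.86e-01 1.55e-01 1.40e-02 1.99e+02 2.04e+02 1.47e+02 1.31e+02 1.04e+02]
 [4.82e-01 1.50e-01 2.00e-02 2.00e+02 2.05e+02 1.16e+02 1.15e+02 1.12e+02]
 [4.75e-01 2.30e-01 1.30e-02 1.80e+02 2.07
[... 3653 characters left out ...]
1.30e-02 1.93e+02 2.18e+02 6.30e+01 6.20e+01 6.30e+01]
 [4.31e-01 1.71e-01 1.60e-02 1.95e+02 2.18e+02 6.20e+01 6.10e+01 6.50e+01]
 [4.31e-01 1.63e-01 1.30e-02 1.97e+02 2.18e+02 7.30e+01 6.50e+01 5.90e+01]
 [4.31e-01 1.59e-01 1.70e-02 1.98e+02 2.18e+02 9.70e+01 7.70e+01 5.80e+01]]
tower 125 [ 0.47283884 -0.07189795  0.1241871 ] [ 0.45258162 -0.09564195  0.10678192] [ 0.49476575 -0.05066253  0.14245916] ((0.47378429770469666, -0.0721999853849411), 0.02365727908909321)
knob s 76 [0.45966971 0.15419127 0.29589497] [0.44082407 0.12879382 0.27073703] [0.47863363 0.17011208 0.30522348]
col s 173 [0.44322251 0.2321324  0.11256303] [0.43172094 0.21612208 0.04178772] [0.4536558  0.2427168  0.17938014]
```

```bash
cat >> h.py <<'E'
from scipy.spatial.transform import Rotation as Ro
def pushR(az,tilt,flip=1):
    a,t=np.radians(az),np.radians(tilt); p=np.array([np.cos(a),np.sin(a),0])
    z=np.sin(t)*p+np.array([0,0,-np.cos(t)]); x=flip*np.array([np.sin(a),-np.cos(a),0]); y=np.cross(z,x)
    return np.stack([x,y,z],1)
def rel(pos,R):
    s=get_state(); C=Ro.from_euler("xyz",s["orientation"]).as_matrix()
    print("t",round(s["t"],2),"pos",np.round(s["eef_pos"],4),"rpy",np.round(s["orientation"],4),"F",np.round(s["force"],2),"w",round(float(s["grip_width"]),4),"q",np.round(s["joint_positions"],2))
    print("shift",np.round(C.T@(np.array(pos)-s["eef_pos"]),4).tolist(),"twist",np.round(np.degrees(Ro.from_matrix(C.T@R).as_rotvec()),2).tolist())
def tcp_from_tip(tip,R): return np.array(tip)-.025*R[:,2]
E
python3 - <<'E'
from h import *
for f in(1,-1):
    R=pushR(94.7,36,f); rel([.478,-.18,.2],R)
T=np.load("top0.npz");d=T["d"]
b=np.array([dp("top",d,u,v) for v in range(178,198) for u in range(230,260) if d[v,u]>0]); b=b[(b[:,2]>.015)&(b[:,2]<.04)&(b[:,0]<.57)]; print(b.min(0),b.max(0))
E
```

```text
t 0.1 pos [ 0.2081 -0.5887  0.263 ] rpy [ 3.1415e+00  1.7000e-03 -1.2309e+00] F [-0.48  0.45  0.38] w 0.0877 q [ 1.26  0.69 -0.19  1.57  0.16  0.9  -0.22]
shift [-0.2953, -0.3907, 0.0634] twist [30.55, -23.5, -72.61]
t 0.1 pos [ 0.2081 -0.5887  0.263 ] rpy [ 3.1415e+00  1.7000e-03 -1.2309e+00] F [-0.48  0.45  0.38] w 0.0877 q [ 1.26  0.69 -0.19  1.57  0.16  0.9  -0.22]
shift [-0.2953, -0.3907, 0.0634] twist [-25.16, -32.71, 100.89]
[ 0.52223259 -0.06327238  0.01799562] [0.56990539 0.0075309  0.03620546]
```

>>> servo_tool(gripper=[-0.55,-0.55,-0.55,-0.55,-0.55,-0.55,-0.55,-0.55,-0.55,-0.55,-0.55,-0.55], translation=[[-0.03,-0.039,0.006],[-0.06,-0.078,0.012],[-0.09,-0.117,0.019],[-0.12,-0.156,0.025],[-0.15,-0.195,0.032],[-0.18,-0.234,0.038],[-0.21,-0.273,0.044],[-0.24,-0.312,0.051],[-0.27,-0.351,0.057],[-0.295,-0.391,0.063],[-0.295,-0.391,0.063],[-0.295,-0.391,0.063]], twist=[[3.1,-2.4,-7.3],[6.1,-4.7,-14.5],[9.2,-7.1,-21.8],[12.2,-9.4,-29],[15.3,-11.8,-36.3],[18.3,-14.1,-43.6],[21.4,-16.5,-50.8],[24.4,-18.8,-58.1],[27.5,-21.2,-65.3],[30.6,-23.5,-72.6],[30.6,-23.5,-72.6],[30.6,-23.5,-72.6]])

```text
t: 1.6
eef_pos: [0.4778, -0.1808, 0.1998]
orientation: [-2.513, 0.001, 0.081]
force: [-0.1, -1.3, -0.4]
grip_width: 0.0201
```

```bash
python3 - <<'E'
from h import *
R=pushR(94.7,36); rel([.478,-.18,.2],R)
p,d=viewer.camera("top");crop(p,150,130,330,260,4.4,"pics/t1.png");np.savez("top1.npz",p=p,d=d)
p,d=viewer.camera("side");crop(p,200,100,360,280,3.3,"pics/s1.png")
E
```

```text
t 1.6 pos [ 0.4778 -0.1808  0.1998] rpy [-2.5133e+00  1.1000e-03  8.0900e-02] F [-0.08 -1.32 -0.35] w 0.0201 q [ 0.98  0.95 -0.81  1.7   0.07  0.97  0.36]
shift [0.0003, -0.0008, 0.0003] twist [0.0, 0.02, -0.09]
```

View pics/t1.png

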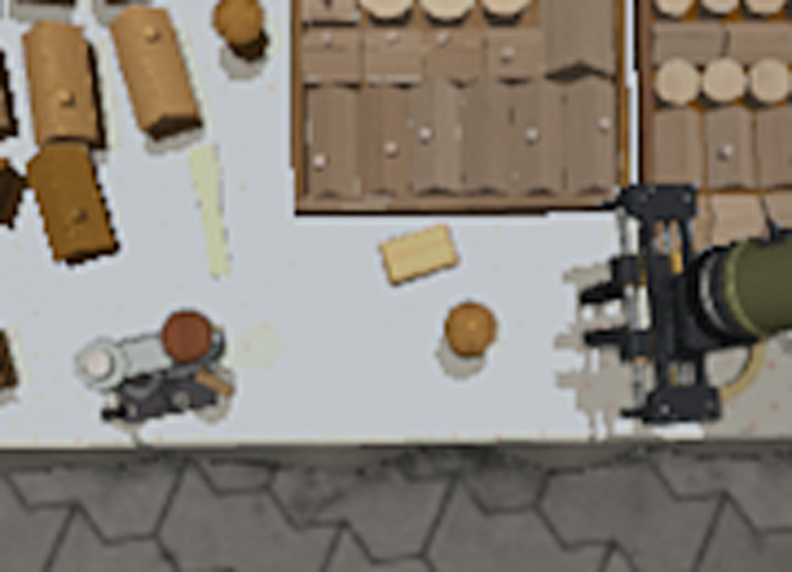

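View pics/s1.png

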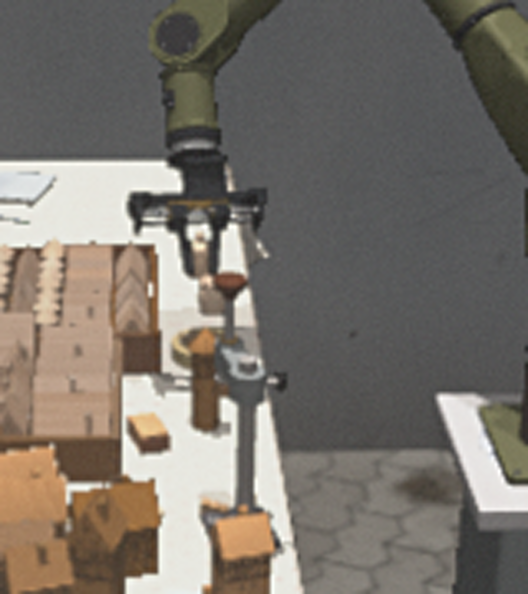

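```bash
python3 - <<'E'
from h import *
T=np.load("top0.npz");d=T["d"]
for u in range(215,300,10):
    pts=[dp("top",d,u,v) for v in range(160,205) if d[v,u]>0]
    a=[x for x in pts if x[2]>.03 and x[0]>.53]; b=min(a,key=lambda x:x[0]); print(u,np.round(b,3), np.round(max(x[2] for x in a),3))
d=np.load("top1.npz")["d"]
g=np.array([[*dp("top",d,u,v),u,v] for v in range(165,232) for u in range(270,325) if d[v,u]>0]); 
g=g[(g[:,2]>.15)]
for x0 in np.arange(.36,.60,.01):
    s=g[(abs(g[:,0]-x0)<.005)&(g[:,1]>-.3)]
    if len(s): i=s[:,1].argmax(); print("x",round(x0,2),"front",np.round(s[i,:3],3),"zmin",s[:,2].min().round(3))
E
```

```text
Traceback (most recent call last):
ValueError: min() iterable argument is empty
```

```bash
python3 - <<'E'
from h import *
T=np.load("top0.npz");d=T["d"]
for u in range(220,300,10):
    pts=[dp("top",d,u,v) for v in range(150,205) if d[v,u]>0]
    a=[x for x in pts if x[2]>.03 and x[0]>.57]
    if a: b=min(a,key=lambda x:x[0]); print(u,np.round(b,3), np.round(max(x[2] for x in a),3))
d=np.load("top1.npz")["d"]
g=np.array([[*dp("top",d,u,v),u,v] for v in range(165,232) for u in range(270,325) if d[v,u]>0]); 
g=g[(g[:,2]>.15)]
for x0 in np.arange(.36,.60,.01):
    s=g[(abs(g[:,0]-x0)<.005)&(g[:,1]>-.3)]
    if len(s): i=s[:,1].argmax(); print("x",round(x0,2),"front",np.round(s[i,:3],3),"zmin",s[:,2].min().round(3))
E
```

```text
220 [0.584 0.069 0.049] 0.067
230 [0.584 0.03  0.043] 0.066
240 [ 0.584 -0.009  0.042] 0.068
250 [ 0.573 -0.048  0.031] 0.084
260 [ 0.584 -0.087  0.034] 0.097
270 [ 0.583 -0.127  0.036] 0.104
280 [ 0.583 -0.166  0.034] 0.07
290 [ 0.583 -0.203  0.058] 0.069
x 0.39 front [ 0.392 -0.188  0.261] zmin 0.246
x 0.4 front [ 0.396 -0.185  0.254] zmin 0.242
x 0.41 front [ 0.412 -0.198  0.263] zmin 0.242
x 0.42 front [ 0.423 -0.196  0.259] zmin 0.23
x 0.43 front [ 0.426 -0.196  0.26 ] zmin 0.23
x 0.44 front [ 0.436 -0.186  0.257] zmin 0.249
x 0.45 front [ 0.454 -0.167  0.201] zmin 0.193
x 0.46 front [ 0.458 -0.164  0.192] zmin 0.182
x 0.47 front [ 0.465 -0.167  0.194] zmin 0.194
x 0.48 front [ 0.484 -0.19   0.259] zmin 0.255
x 0.49 front [ 0.49  -0.161  0.19 ] zmin 0.18
x 0.5 front [ 0.498 -0.162  0.188] zmin 0.188
x 0.51 front [ 0.508 -0.181  0.261] zmin 0.24
x 0.52 front [ 0.518 -0.184  0.26 ] zmin 0.226
x 0.53 front [ 0.528 -0.188  0.263] zmin 0.225
x 0.54 front [ 0.539 -0.188  0.256] zmin 0.225
x 0.55 front [ 0.555 -0.184  0.268] zmin 0.231
x 0.56 front [ 0.56  -0.172  0.255] zmin 0.244
x 0.57 front [ 0.568 -0.184  0.273] zmin 0.243
```

```bash
python3 - <<'E'
from h import *
tw=np.array([.474,-.0705,0]);seat=np.array([.4565,.1424,0]);v=seat-tw;az=np.degrees(np.arctan2(v[1],v[0]));p=v/np.linalg.norm(v);print(az,np.linalg.norm(v))
R=pushR(az,36)
rel(tcp_from_tip(tw-.05*p+[0,0,.06],R),R);rel(tcp_from_tip(tw-.05*p+[0,0,.009],R),R)
E
```

```text
94.69904670173138 0.21361802358415358
t 1.7 pos [ 0.4775 -0.1816  0.2002] rpy [-2.5142e+00  9.0000e-04  7.9500e-02] F [-1.12  0.04 -0.51] w 0.0196 q [ 0.98  0.95 -0.81  1.7   0.07  0.97  0.37]
shift [0.0056, 0.0329, 0.1243] twist [0.05, -0.04, -0.15]
t 1.7 pos [ 0.4775 -0.1816  0.2002] rpy [-2.5142e+00  9.0000e-04  7.9500e-02] F [-1.12  0.04 -0.51] w 0.0196 q [ 0.98  0.95 -0.81  1.7   0.07  0.97  0.37]
shift [0.0056, 0.0628, 0.1656] twist [0.05, -0.04, -0.15]
```

>>> servo_tool(gripper=[-0.55,-0.55,-0.55,-0.55,-0.55,-0.55,-0.55,-0.55,-0.55,-0.55], translation=[[0.001,0.008,0.031],[0.003,0.016,0.062],[0.004,0.025,0.093],[0.0055,0.033,0.124],[0.0055,0.038,0.131],[0.0055,0.045,0.141],[0.0055,0.052,0.151],[0.0055,0.059,0.16],[0.0055,0.063,0.1655],[0.0055,0.063,0.1655]], twist=[[0,0,0],[0,0,0],[0,0,0],[0,0,0],[0,0,0],[0,0,0],[0,0,0],[0,0,0],[0,0,0],[0,0,0]])

```text
t: 2.95
eef_pos: [0.479, -0.1351, 0.0288]
orientation: [-2.514, 0.002, 0.079]
force: [0.1, 0.2, 1.1]
grip_width: 0.0197
```

```bash
python3 - <<'E'
from h import *
tw=np.array([.474,-.0705,0]);seat=np.array([.4565,.1424,0]);p=(seat-tw)/np.linalg.norm(seat-tw)
R=pushR(94.7,36)
rel(tcp_from_tip(tw-.05*p+[0,0,.009],R),R)
rel(tcp_from_tip(seat-.024*p+[0,0,.009],R),R)
p,d=viewer.camera("top");crop(p,170,150,310,240,5.6,"pics/t2.png");np.savez("top2.npz",p=p,d=d)
p,d=viewer.camera("side");crop(p,220,130,320,270,4.2,"pics/s2.png")
E
```

```text
t 2.95 pos [ 0.479  -0.1351  0.0288] rpy [-2.5137e+00  1.5000e-03  7.9300e-02] F [0.06 0.22 1.06] w 0.0197 q [ 0.87  1.19 -0.7   1.79  0.18  0.64  0.36]
shift [0.0003, -0.0003, -0.0002] twist [0.03, -0.02, -0.18]
t 2.95 pos [ 0.479  -0.1351  0.0288] rpy [-2.5137e+00  1.5000e-03  7.9300e-02] F [0.06 0.22 1.06] w 0.0197 q [ 0.87  1.19 -0.7   1.79  0.18  0.64  0.36]
shift [-0.0003, -0.1942, 0.1405] twist [0.03, -0.02, -0.18]
```

View pics/t2.png

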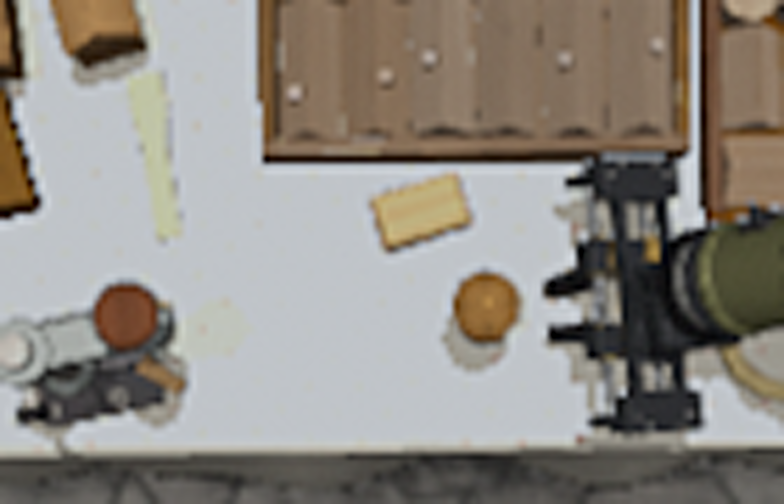

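View pics/s2.png

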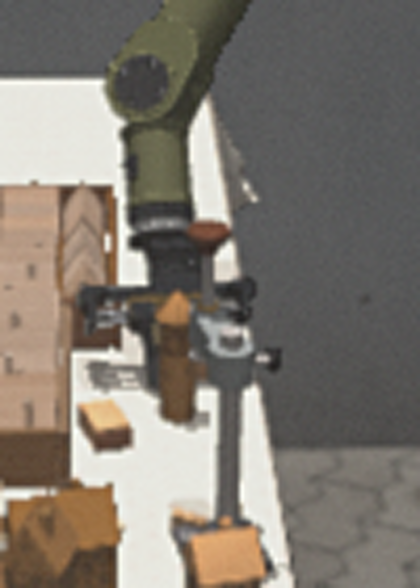

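>>> servo_tool(gripper=[-0.55,-0.55,-0.55,-0.55,-0.55,-0.55,-0.55,-0.55,-0.55,-0.55,-0.55,-0.55,-0.55,-0.55,-0.55,-0.55], translation=[[0,-0.004,0.003],[0,-0.008,0.006],[0,-0.012,0.0088],[0,-0.016,0.0117],[0,-0.0195,0.0142],[0,-0.023,0.0167],[0,-0.0265,0.0192],[0,-0.03,0.0218],[0,-0.0335,0.0243],[0,-0.037,0.0268],[0,-0.0405,0.0294],[0,-0.044,0.0319],[0,-0.0475,0.0344],[0,-0.051,0.037],[0,-0.0545,0.0395],[0,-0.0545,0.0395]], twist=[[0,0,0],[0,0,0],[0,0,0],[0,0,0],[0,0,0],[0,0,0],[0,0,0],[0,0,0],[0,0,0],[0,0,0],[0,0,0],[0,0,0],[0,0,0],[0,0,0],[0,0,0],[0,0,0]])

```text
t: 5.05
eef_pos: [0.4739, -0.0674, 0.0296]
orientation: [-2.514, 0.001, 0.08]
force: [0.5, -0.6, 0.4]
grip_width: 0.0195
```

```bash
cat >> h.py <<'E'
def tower(d,y0,y1):
    P=np.array([dp("top",d,u,v) for v in range(185,225) for u in range(190,275) if d[v,u]>0])
    s=P[(P[:,2]>.105)&(P[:,2]<.15)&(P[:,1]>y0)&(P[:,1]<y1)&(abs(P[:,0]-.465)<.035)]
    print("tower n",len(s),"mean",s.mean(0).round(4),"circ",cv2.minEnclosingCircle(s[:,:2].astype(np.float32)),"zmax",s[:,2].max().round(4),"apex",s[s[:,2].argmax()].round(4))
E
python3 - <<'E'
from h import *
tower(np.load("top0.npz")["d"],-.1,-.03)
seat=np.array([.4565,.1424,0]);a=np.radians(94.7);p=np.array([np.cos(a),np.sin(a),0])
R=pushR(94.7,36)
rel(tcp_from_tip(seat-.024*p+[0,0,.009],R),R)
p,d=viewer.camera("top");crop(p,170,150,310,240,5.6,"pics/t3.png");np.savez("top3.npz",p=p,d=d)
tower(d,-.06,.0)
p,d=viewer.camera("side");crop(p,220,130,320,270,4.2,"pics/s3.png")
E
```

```text
tower n 125 mean [ 0.4728 -0.0719  0.1242] circ ((0.47378429770469666, -0.0721999853849411), 0.02365727908909321) zmax 0.1425 apex [ 0.4774 -0.0692  0.1425]
t 5.05 pos [ 0.4739 -0.0674  0.0296] rpy [-2.5136e+00  6.0000e-04  8.0300e-02] F [ 0.5  -0.59  0.45] w 0.0195 q [ 0.78  1.18 -0.7   1.9   0.17  0.48  0.29]
shift [-0.0005, -0.1388, 0.1013] twist [0.02, -0.03, -0.1]
tower n 124 mean [ 0.4695 -0.0319  0.1244] circ ((0.4705575406551361, -0.03187953680753708), 0.023371735587716103) zmax 0.1423 apex [ 0.4669 -0.0325  0.1423]
```

View pics/t3.png

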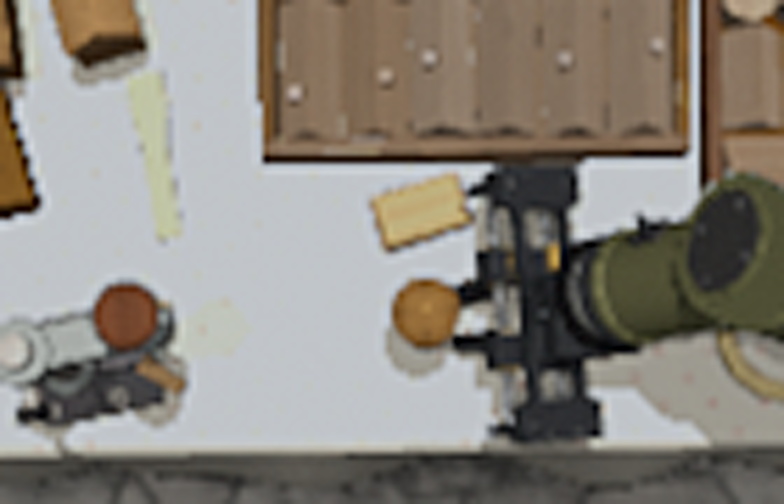

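View pics/s3.png

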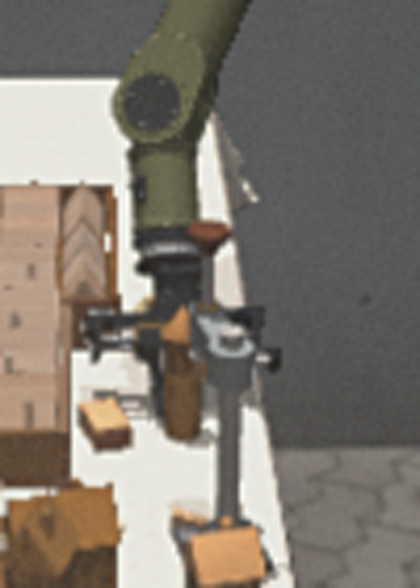

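>>> servo_tool(gripper=[-0.55,-0.55,-0.55,-0.55,-0.55,-0.55,-0.55,-0.55,-0.55,-0.55,-0.55,-0.55,-0.55,-0.55,-0.55,-0.55], translation=[[0,-0.0028,0.002],[0,-0.0069,0.005],[0,-0.0113,0.0083],[0,-0.0158,0.0115],[0,-0.0202,0.0148],[0,-0.0247,0.018],[0,-0.0291,0.0212],[0,-0.0336,0.0245],[0,-0.038,0.0277],[0,-0.0424,0.0309],[0,-0.0469,0.0342],[0,-0.0513,0.0374],[0,-0.0558,0.0407],[0,-0.0602,0.0439],[0,-0.0646,0.0471],[0,-0.0646,0.0471]], twist=[[0,0,0],[0,0,0],[0,0,0],[0,0,0],[0,0,0],[0,0,0],[0,0,0],[0,0,0],[0,0,0],[0,0,0],[0,0,0],[0,0,0],[0,0,0],[0,0,0],[0,0,0],[0,0,0]])

```text
t: 7.15
eef_pos: [0.4674, 0.0125, 0.0295]
orientation: [-2.513, 0.001, 0.081]
force: [0.1, 0.3, 0.1]
grip_width: 0.0195
```

```bash
python3 - <<'E'
from h import *
seat=np.array([.4565,.1424,0]);a=np.radians(94.7);p=np.array([np.cos(a),np.sin(a),0])
R=pushR(94.7,36)
rel(tcp_from_tip(seat-.024*p+[0,0,.009],R),R)
p,d=viewer.camera("top");crop(p,170,150,310,240,5.6,"pics/t4.png");np.savez("top4.npz",p=p,d=d)
tower(d,.0,.09)
E
```

```text
t 7.15 pos [0.4674 0.0125 0.0295] rpy [-2.5134e+00  7.0000e-04  8.0700e-02] F [0.07 0.33 0.08] w 0.0195 q [ 0.65  1.17 -0.69  2.01  0.13  0.3   0.2 ]
shift [-0.0004, -0.074, 0.0541] twist [0.01, -0.01, -0.08]
tower n 125 mean [0.4629 0.0471 0.1243] circ ((0.47361284494400024, 0.032864492386579514), 0.04109162092208862) zmax 0.1435 apex [0.4641 0.0443 0.1435]
```

View pics/t4.png

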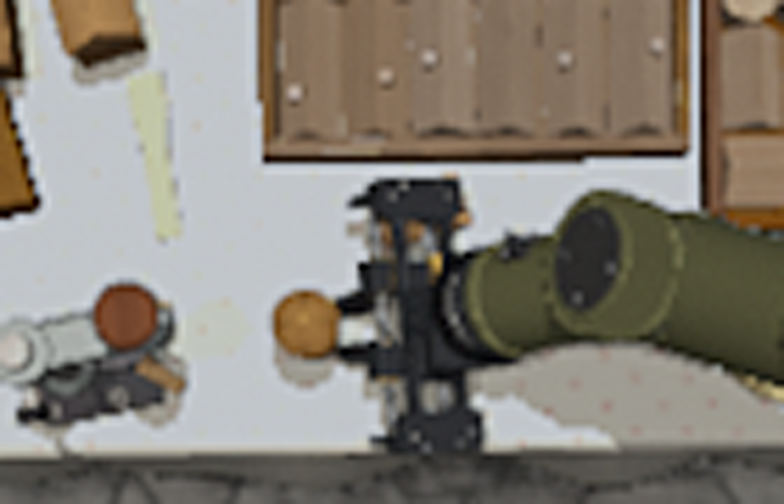

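```bash
python3 - <<'E'
from h import *
seat=np.array([.4565,.1424,0]);a=np.radians(94.7);p=np.array([np.cos(a),np.sin(a),0])
for D,t in((.105,34),(.09,32),(.075,30)):
  R=pushR(94.7,t);print(D); rel(tcp_from_tip(seat-D*p+[0,0,.0085],R),R)
E
```

```text
0.105
t 7.2 pos [0.4675 0.0122 0.0294] rpy [-2.5136e+00  8.0000e-04  8.0400e-02] F [-0.43 -0.5   0.62] w 0.0198 q [ 0.65  1.17 -0.69  2.01  0.13  0.3   0.2 ]
shift [-0.0003, -0.0094, 0.007] twist [-1.98, -0.02, -0.1]
0.09
t 7.2 pos [0.4675 0.0122 0.0294] rpy [-2.5136e+00  8.0000e-04  8.0400e-02] F [-0.43 -0.5   0.62] w 0.0198 q [ 0.65  1.17 -0.69  2.01  0.13  0.3   0.2 ]
shift [-0.0003, -0.0224, 0.0159] twist [-3.98, -0.02, -0.1]
0.075
t 7.2 pos [0.4675 0.0122 0.0294] rpy [-2.5136e+00  8.0000e-04  8.0400e-02] F [-0.43 -0.5   0.62] w 0.0198 q [ 0.65  1.17 -0.69  2.01  0.13  0.3   0.2 ]
shift [-0.0003, -0.0354, 0.0247] twist [-5.98, -0.01, -0.11]
```

>>> servo_tool(gripper=[-0.55,-0.55,-0.55,-0.55,-0.55,-0.55,-0.55,-0.55,-0.55], translation=[[0,-0.0045,0.0035],[0,-0.009,0.007],[0,-0.0135,0.01],[0,-0.018,0.013],[0,-0.0225,0.016],[0,-0.027,0.019],[0,-0.0312,0.0219],[0,-0.0354,0.0247],[0,-0.0354,0.0247]], twist=[[-1,0,0],[-2,0,0],[-2.7,0,0],[-3.4,0,0],[-4,0,0],[-4.7,0,0],[-5.4,0,0],[-6,0,0],[-6,0,0]])

```text
t: 8.32
eef_pos: [0.4639, 0.0561, 0.0304]
orientation: [-2.618, 0.001, 0.082]
force: [-0.0, 0.1, 1.1]
grip_width: 0.0198
```

```bash
python3 - <<'E'
from h import *
seat=np.array([.4565,.1424,0]);a=np.radians(94.7);p=np.array([np.cos(a),np.sin(a),0])
for D,t in((.06,28),(.045,26),(.03,24),(.0235,24)):
  R=pushR(94.7,t);print(D); rel(tcp_from_tip(seat-D*p+[0,0,.0085],R),R)
p,d=viewer.camera("top");crop(p,170,150,310,240,5.6,"pics/t5.png");np.savez("top5.npz",p=p,d=d)
tower(d,.05,.11)
E
```

```text
0.06
t 8.32 pos [0.4639 0.0561 0.0304] rpy [-2.6182e+00  6.0000e-04  8.1800e-02] F [-0.    0.07  1.14] w 0.0198 q [ 0.46  1.1  -0.6   2.09  0.1   0.15  0.11]
shift [-0.0003, -0.013, 0.0073] twist [-1.99, 0.02, -0.03]
0.045
t 8.32 pos [0.4639 0.0561 0.0304] rpy [-2.6182e+00  6.0000e-04  8.1800e-02] F [-0.    0.07  1.14] w 0.0198 q [ 0.46  1.1  -0.6   2.09  0.1   0.15  0.11]
shift [-0.0003, -0.0269, 0.0149] twist [-3.99, 0.02, -0.03]
0.03
t 8.32 pos [0.4639 0.0561 0.0304] rpy [-2.6182e+00  6.0000e-04  8.1800e-02] F [-0.    0.07  1.14] w 0.0198 q [ 0.46  1.1  -0.6   2.09  0.1   0.15  0.11]
shift [-0.0003, -0.0407, 0.0225] twist [-5.99, 0.02, -0.03]
0.0235
t 8.32 pos [0.4639 0.0561 0.0304] rpy [-2.6182e+00  6.0000e-04  8.1800e-02] F [-0.    0.07  1.14] w 0.0198 q [ 0.46  1.1  -0.6   2.09  0.1   0.15  0.11]
shift [-0.0003, -0.0463, 0.0257] twist [-5.99, 0.02, -0.03]
tower n 124 mean [0.4592 0.0887 0.1244] circ ((0.46028581261634827, 0.09003467857837677), 0.023749027401208878) zmax 0.1457 apex [0.4608 0.088  0.1457]
```

View pics/t5.png

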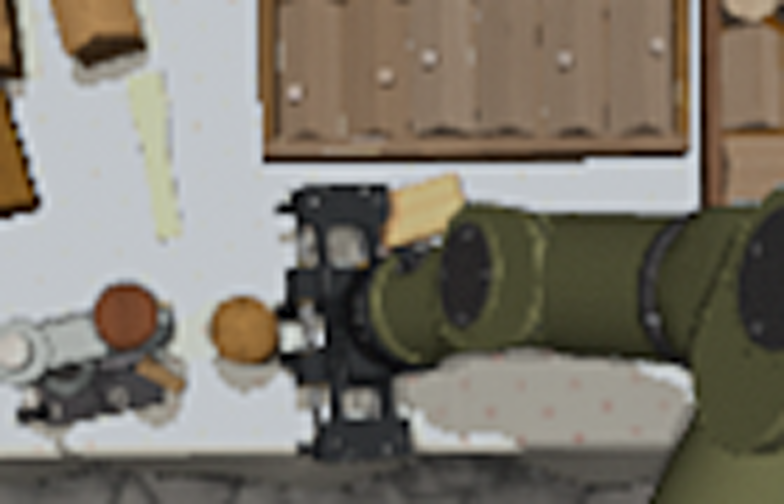

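```bash
cat >> h.py <<'E'
def pd(az):
    a=np.radians(az); return np.array([np.cos(a),np.sin(a),0])
E
python3 - <<'E'
from h import *
tw=np.array([.4603,.0898,0]);R=pushR(104,34)
rel(tcp_from_tip(tw-.0255*pd(104)+[0,0,.009],R),R)
E
```

```text
t 8.38 pos [0.4639 0.0556 0.0303] rpy [-2.6182e+00  8.0000e-04  8.1200e-02] F [ 0.5   0.24 -0.42] w 0.0197 q [ 0.46  1.1  -0.6   2.09  0.1   0.15  0.11]
shift [0.0056, 0.0042, -0.0018] twist [4.0, -4.91, -7.95]
```

>>> servo_tool(gripper=[-0.55,-0.55,-0.55,-0.55,-0.55,-0.55], translation=[[0,0.0042,-0.0018],[0.0018,0.0042,-0.0018],[0.0037,0.0042,-0.0018],[0.0056,0.0042,-0.0018],[0.0056,0.0042,-0.0018],[0.0056,0.0042,-0.0018]], twist=[[0,0,0],[1.3,-1.6,-2.6],[2.6,-3.2,-5.3],[4,-4.9,-8],[4,-4.9,-8],[4,-4.9,-8]])

```text
t: 9.12
eef_pos: [0.4694, 0.0513, 0.0297]
orientation: [-2.548, 0.0, 0.244]
force: [-0.0, -0.7, -0.7]
grip_width: 0.0197
```

```bash
python3 - <<'E'
from h import *
seat=np.array([.4565,.1424,0]);R=pushR(104,34)
for D in (.05,.035,.026,.021):
  print(D);rel(tcp_from_tip(seat-D*pd(104)+[0,0,.009],R),R)
E
```

```text
0.05
t 9.12 pos [0.4694 0.0513 0.0297] rpy [-2.5483e+00  1.0000e-04  2.4390e-01] F [-0.03 -0.7  -0.66] w 0.0197 q [ 0.52  1.15 -0.67  1.98  0.17  0.36  0.21]
shift [0.0095, -0.0229, 0.0153] twist [0.01, -0.01, -0.02]
0.035
t 9.12 pos [0.4694 0.0513 0.0297] rpy [-2.5483e+00  1.0000e-04  2.4390e-01] F [-0.03 -0.7  -0.66] w 0.0197 q [ 0.52  1.15 -0.67  1.98  0.17  0.36  0.21]
shift [0.0095, -0.0353, 0.0237] twist [0.01, -0.01, -0.02]
0.026
t 9.12 pos [0.4694 0.0513 0.0297] rpy [-2.5483e+00  1.0000e-04  2.4390e-01] F [-0.03 -0.7  -0.66] w 0.0197 q [ 0.52  1.15 -0.67  1.98  0.17  0.36  0.21]
shift [0.0095, -0.0428, 0.0287] twist [0.01, -0.01, -0.02]
0.021
t 9.12 pos [0.4694 0.0513 0.0297] rpy [-2.5483e+00  1.0000e-04  2.4390e-01] F [-0.03 -0.7  -0.66] w 0.0197 q [ 0.52  1.15 -0.67  1.98  0.17  0.36  0.21]
shift [0.0095, -0.0469, 0.0315] twist [0.01, -0.01, -0.02]
```

>>> servo_tool(gripper=[-0.55,-0.55,-0.55,-0.55,-0.55,-0.55,-0.55,-0.55,-0.55,-0.55], translation=[[0,-0.004,0.0027],[0.0012,-0.0083,0.0056],[0.0024,-0.0127,0.0085],[0.0036,-0.017,0.0115],[0.0048,-0.0213,0.0144],[0.006,-0.0256,0.0173],[0.0072,-0.03,0.0202],[0.0084,-0.0343,0.0231],[0.0095,-0.0386,0.026],[0.0095,-0.0386,0.026]], twist=[[0,0,0],[0,0,0],[0,0,0],[0,0,0],[0,0,0],[0,0,0],[0,0,0],[0,0,0],[0,0,0],[0,0,0]])

```text
t: 10.38
eef_pos: [0.4673, 0.0995, 0.0298]
orientation: [-2.548, -0.0, 0.245]
force: [0.7, -0.4, -0.0]
grip_width: 0.0199
```

```bash
python3 - <<'E'
from h import *
seat=np.array([.4565,.1424,0]);R=pushR(104,34)
for D in (.026,.021):
  print(D);rel(tcp_from_tip(seat-D*pd(104)+[0,0,.009],R),R)
p,d=viewer.camera("top");crop(p,165,165,255,240,8,"pics/t6.png");np.savez("top6.npz",p=p,d=d)
tower(d,.09,.16)
p,d=viewer.camera("side");crop(p,230,160,310,280,4.8,"pics/s6.png")
E
```

```text
0.026
t 10.38 pos [0.4673 0.0995 0.0298] rpy [-2.5479e+00 -1.0000e-04  2.4480e-01] F [ 0.73 -0.37 -0.04] w 0.0199 q [ 0.43  1.15 -0.67  2.01  0.14  0.29  0.16]
shift [-0.0001, -0.0035, 0.0025] twist [-0.02, 0.01, 0.02]
0.021
t 10.38 pos [0.4673 0.0995 0.0298] rpy [-2.5479e+00 -1.0000e-04  2.4480e-01] F [ 0.73 -0.37 -0.04] w 0.0199 q [ 0.43  1.15 -0.67  2.01  0.14  0.29  0.16]
shift [-0.0001, -0.0076, 0.0053] twist [-0.02, 0.01, 0.02]
tower n 82 mean [0.4553 0.1258 0.1237] circ ((0.4674149751663208, 0.12273015081882477), 0.03806198015809059) zmax 0.1452 apex [0.454  0.1283 0.1452]
```

View pics/t6.png

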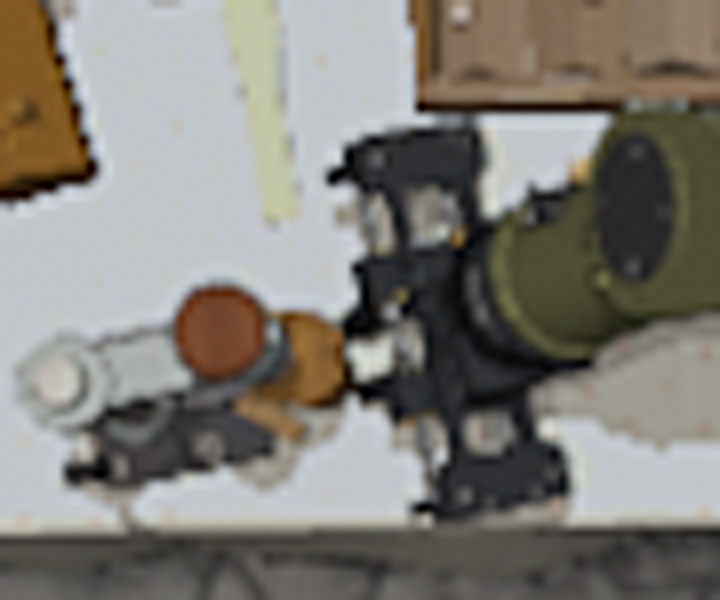

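View pics/s6.png

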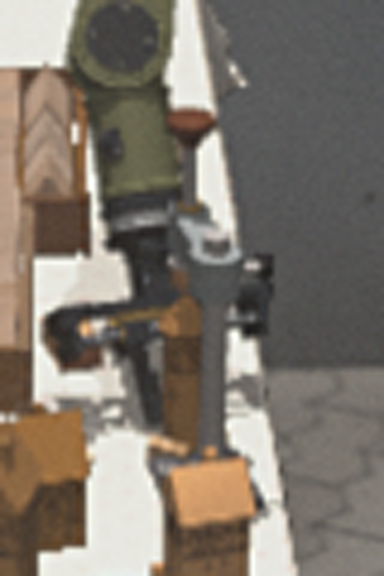

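>>> servo_tool(gripper=[-0.55,-0.55,-0.55,-0.55,-0.55,-0.55], translation=[[0,-0.0012,0.0008],[0,-0.0025,0.0017],[0,-0.0037,0.0025],[0,-0.005,0.0034],[0,-0.0062,0.0042],[0,-0.0062,0.0042]], twist=[[0,0,0],[0,0,0],[0,0,0],[0,0,0],[0,0,0],[0,0,0]])

```text
t: 11.22
eef_pos: [0.4655, 0.1063, 0.0297]
orientation: [-2.548, 0.0, 0.244]
force: [0.5, -0.8, 0.4]
grip_width: 0.0201
```

>>> servo_tool(gripper=[-0.55,-0.55,-0.55], translation=[[0,-0.0012,0.0008],[0,-0.0017,0.0011],[0,-0.0017,0.0011]], twist=[[0,0,0],[0,0,0],[0,0,0]])

```text
t: 11.6
eef_pos: [0.4655, 0.1077, 0.0296]
orientation: [-2.549, -0.0, 0.243]
force: [2.6, -3.4, 0.4]
grip_width: 0.0196
```

```bash
python3 - <<'E'
from h import *
seat=np.array([.4565,.1424,0]);R=pushR(104,34)
for D in (.021,):
  print(D);rel(tcp_from_tip(seat-D*pd(104)+[0,0,.009],R),R)
p,d=viewer.camera("top");crop(p,165,165,255,240,8,"pics/t7.png");np.savez("top7.npz",p=p,d=d)
p,d=viewer.camera("side");crop(p,230,160,310,280,4.8,"pics/s7.png")
E
```

```text
0.021
t 11.6 pos [0.4655 0.1077 0.0296] rpy [-2.5492e+00 -4.0000e-04  2.4330e-01] F [ 2.56 -3.38  0.36] w 0.0196 q [ 0.41  1.15 -0.67  2.02  0.13  0.27  0.15]
shift [-0.0004, -0.0008, 0.0004] twist [0.06, -0.05, -0.04]
```

View pics/t7.png

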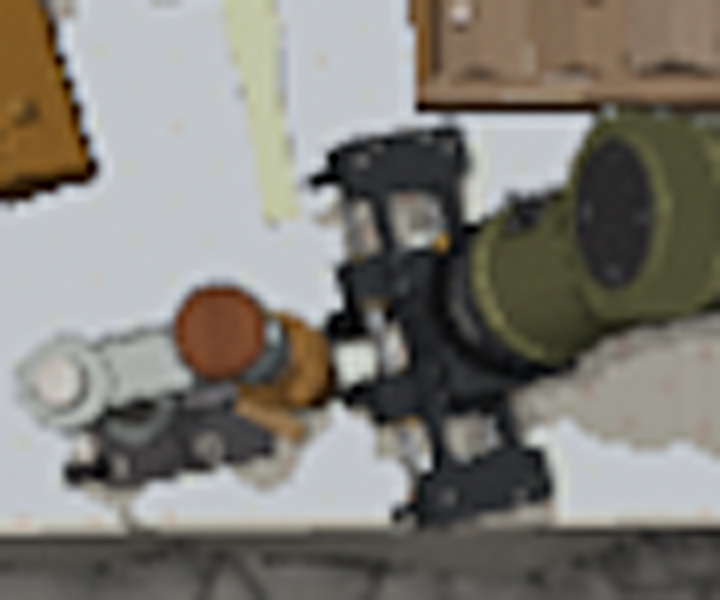

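View pics/s7.png

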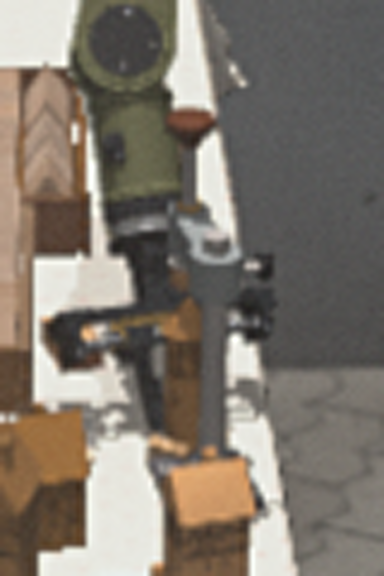

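```bash
python3 - <<'E'
from h import *
from scipy.optimize import least_squares
for n in (6,7):
    T=np.load(f"top{n}.npz");d,p=T["d"],T["p"]; hsv=cv2.cvtColor(p,cv2.COLOR_RGB2HSV)
    Q=[]
    for v in range(195,222):
        for u in range(190,215):
            X=dp("top",d,u,v)
            if .108<X[2]<.147 and hsv[v,u,1]>100 and .08<X[1]<.18 and .42<X[0]<.5: Q.append(X)
    Q=np.array(Q); print(len(Q),Q.min(0).round(3),Q.max(0).round(3))
    # cone: roof from eaves r=.0235 z=.116 to apex .143
    f=lambda c: np.clip(np.hypot(Q[:,0]-c[0],Q[:,1]-c[1])-(.143-Q[:,2])/.027*.0235,-.004,.004)
    print(least_squares(f,[.457,.135]).x.round(4), "knob etc bias check")
E
```

```text
77 [0.437 0.112 0.111] [0.479 0.15  0.145]
[0.4549 0.1327] knob etc bias check
60 [0.434 0.12  0.108] [0.475 0.158 0.135]
[0.4567 0.1393] knob etc bias check
```

>>> servo_tool(gripper=[-0.55,-0.55,-0.55], translation=[[0.0008,-0.001,0.0007],[0.0015,-0.0018,0.0012],[0.0015,-0.0018,0.0012]], twist=[[0,0,0],[0,0,0],[0,0,0]])

```text
t: 12.08
eef_pos: [0.4667, 0.1093, 0.0294]
orientation: [-2.55, -0.0, 0.243]
force: [0.4, -5.7, 2.2]
grip_width: 0.0199
```

>>> servo_tool(gripper=[-0.55,-0.55,-0.55,-0.55,-0.55,-0.55,-0.55], translation=[[0,0.0017,-0.0011],[0,0.0066,-0.0045],[0,0.0166,-0.0112],[0,0.029,-0.0196],[0,0.023,-0.06],[0,0.015,-0.1],[0,0.005,-0.14]], twist=[[0,0,0],[0,0,0],[0,0,0],[0,0,0],[0,0,0],[0,0,0],[0,0,0]])

```text
t: 12.95
eef_pos: [0.4865, 0.0278, 0.1438]
orientation: [-2.55, 0.0, 0.241]
force: [0.8, -0.0, -0.0]
grip_width: 0.0194
```

```bash
python3 - <<'E'
from h import *
from scipy.optimize import least_squares
p,d=viewer.camera("top");crop(p,165,165,255,240,8,"pics/t8.png");np.savez("top8.npz",p=p,d=d)
hsv=cv2.cvtColor(p,cv2.COLOR_RGB2HSV);Q=[]
for v in range(195,222):
    for u in range(190,215):
        X=dp("top",d,u,v)
        if .108<X[2]<.147 and hsv[v,u,1]>100 and .08<X[1]<.18 and .42<X[0]<.5: Q.append(X)
Q=np.array(Q)
f=lambda c: np.clip(np.hypot(Q[:,0]-c[0],Q[:,1]-c[1])-(.143-Q[:,2])/.027*.0235,-.004,.004)
print(len(Q),least_squares(f,[.457,.135]).x.round(4))
P=np.array([dp("top",d,u,v) for v in range(190,225) for u in range(180,205)]);k=P[(P[:,2]>.285)&(P[:,1]>.11)&(P[:,1]<.18)];print("knob",k.mean(0),len(k))
p,d=viewer.camera("side");crop(p,230,160,310,280,4.8,"pics/s8.png")
# vertical tool target over knob: choose yaw nearest
R=np.stack([[1,0,0],[0,-1,0],[0,0,-1]],1).astype(float)
rel([.4565,.1424,.40],R)
E
```

```text
56 [0.4577 0.1429]
knob [0.45618841 0.14198946 0.30260187] 118
t 13.05 pos [0.489  0.0273 0.1457] rpy [-2.5533 -0.006   0.2387] F [ 0.89  0.24 -0.84] w 0.0199 q [ 0.61  0.96 -0.78  1.91  0.09  0.61  0.2 ]
shift [-0.0028, -0.2406, -0.1452] twist [-33.59, 3.69, 13.38]
```

View pics/t8.png

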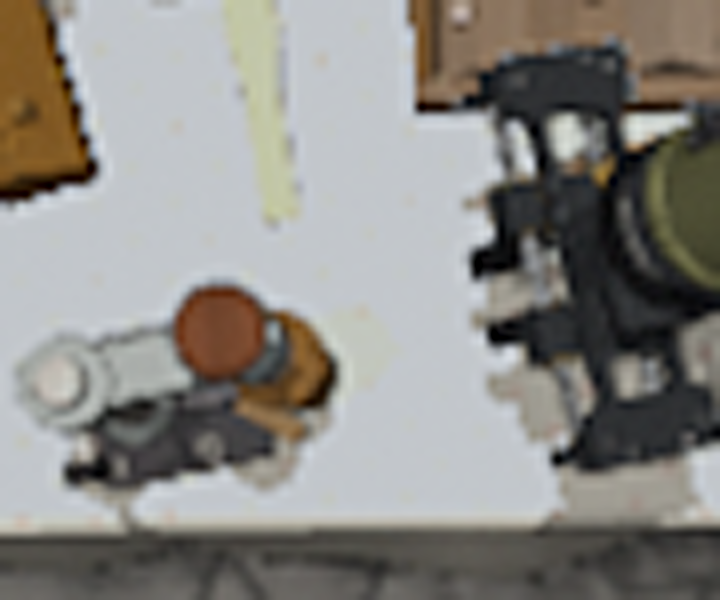

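View pics/s8.png

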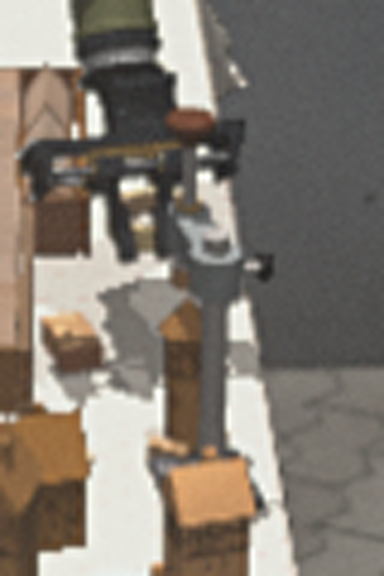

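```bash
python3 - <<'E'
from h import *
R=pushR(104,0)
rel([.487,.03,.37],R);rel([.4563,.142,.37],R)
E
```

```text
t 13.05 pos [0.489  0.0273 0.1457] rpy [-2.5533 -0.006   0.2387] F [ 0.89  0.24 -0.84] w 0.0199 q [ 0.61  0.96 -0.78  1.91  0.09  0.61  0.2 ]
shift [0.0001, -0.1271, -0.1849] twist [-33.71, -0.43, -0.21]
t 13.05 pos [0.489  0.0273 0.1457] rpy [-2.5533 -0.006   0.2387] F [ 0.89  0.24 -0.84] w 0.0199 q [ 0.61  0.96 -0.78  1.91  0.09  0.61  0.2 ]
shift [-0.0033, -0.2237, -0.1205] twist [-33.71, -0.43, -0.21]
```

>>> servo_tool(gripper=[-1,-1,-1,-1,-1,-1,-1,-1,-1,-1,-1,-1], translation=[[0,-0.025,-0.037],[0,-0.05,-0.074],[0,-0.076,-0.111],[0,-0.102,-0.148],[0,-0.127,-0.185],[0,-0.127,-0.185],[-0.001,-0.152,-0.168],[-0.002,-0.177,-0.151],[-0.003,-0.202,-0.135],[-0.0033,-0.2237,-0.1205],[-0.0033,-0.2237,-0.1205],[-0.0033,-0.2237,-0.1205]], twist=[[-6,0,0],[-12,0,0],[-19,0,0],[-26,0,0],[-33.7,-0.4,-0.2],[-33.7,-0.4,-0.2],[-33.7,-0.4,-0.2],[-33.7,-0.4,-0.2],[-33.7,-0.4,-0.2],[-33.7,-0.4,-0.2],[-33.7,-0.4,-0.2],[-33.7,-0.4,-0.2]])

```text
t: 14.55
eef_pos: [0.4564, 0.1401, 0.3689]
orientation: [3.141, 0.002, 0.242]
force: [0.2, -0.6, -0.1]
grip_width: 0.0007
```

```bash
python3 - <<'E'
from h import *
R=pushR(104,0)
rel([.4563,.142,.330],R)
p,d=viewer.camera("top");crop(p,165,165,255,240,8,"pics/t9.png")
p,d=viewer.camera("side");crop(p,220,120,320,280,3.6,"pics/s9.png")
E
```

```text
t 14.55 pos [0.4564 0.1401 0.3689] rpy [3.1408e+00 2.2000e-03 2.4200e-01] F [ 0.16 -0.64 -0.08] w 0.0007 q [-0.    0.4  -0.57  1.83  0.26  0.99 -0.44]
shift [0.0004, -0.0019, 0.0389] twist [0.05, 0.12, -0.14]
```

View pics/t9.png

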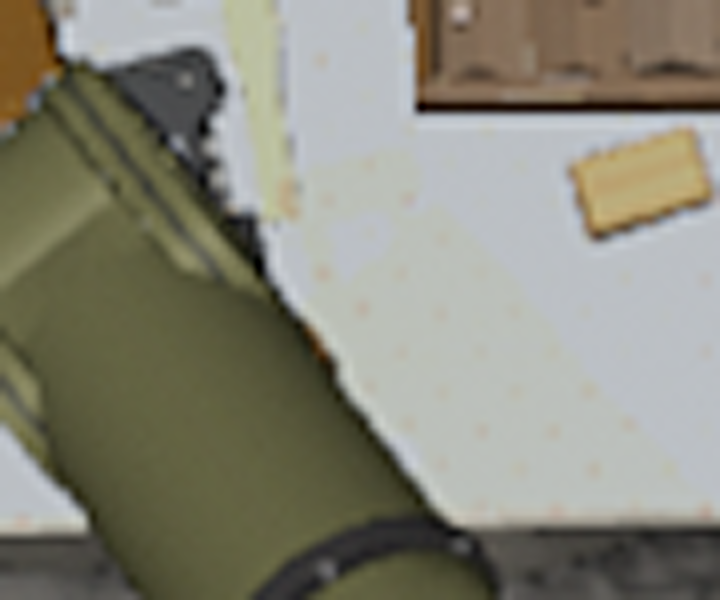

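View pics/s9.png

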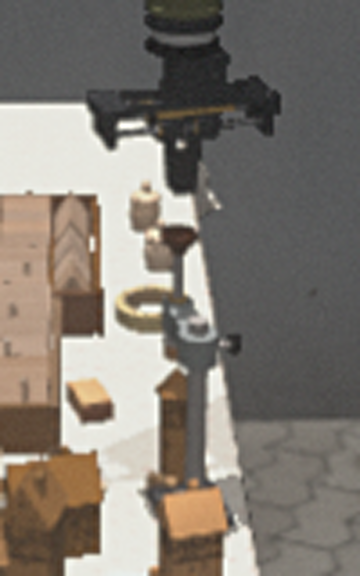

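>>> servo_tool(gripper=[-1,-1,-1,-1,-1,-1], translation=[[0,-0.002,0.01],[0,-0.002,0.02],[0,-0.002,0.03],[0,-0.002,0.036],[0,-0.002,0.038],[0,-0.002,0.038]], twist=[[0,0,0],[0,0,0],[0,0,0],[0,0,0],[0,0,0],[0,0,0]])

```text
t: 15.4
eef_pos: [0.4562, 0.1422, 0.3314]
orientation: [3.141, 0.001, 0.241]
force: [-0.3, 0.3, -0.4]
grip_width: 0.0005
```

>>> servo_tool(gripper=[-1,-1,-1,-1,-1,-1,-1,-1], translation=[[0,0,0.002],[0,0,0.004],[0,0,0.006],[0,0,0.008],[0,0,0.01],[0,0,0.012],[0,0,0.014],[0,0,0.014]], twist=[[0,0,0],[0,0,0],[0,0,0],[0,0,0],[0,0,0],[0,0,0],[0,0,0],[0,0,0]])

```text
t: 16.4
eef_pos: [0.4563, 0.1422, 0.3172]
orientation: [3.141, 0.001, 0.241]
force: [1.1, 0.7, 1.7]
grip_width: 0.0007
```

>>> servo_tool(gripper=[-1,-1,-1,-1,-1,-1], translation=[[0,0,0.002],[0,0,0.004],[0,0,0.006],[0,0,0.008],[0,0,0.01],[0,0,0.01]], twist=[[0,0,0],[0,0,0],[0,0,0],[0,0,0],[0,0,0],[0,0,0]])

```text
t: 17.15
eef_pos: [0.4562, 0.1422, 0.307]
orientation: [3.141, 0.001, 0.242]
force: [0.7, 0.7, 1.6]
grip_width: 0.0003
```

>>> servo_tool(gripper=[-1,-1,-1], translation=[[0,0,0.001],[0,0,0.002],[0,0,0.002]], twist=[[0,0,0],[0,0,0],[0,0,0]])

```text
t: 17.52
eef_pos: [0.4563, 0.1423, 0.3056]
orientation: [3.141, 0.0, 0.241]
force: [-0.9, 0.2, 9.6]
grip_width: 0.0003
```

>>> servo_tool(gripper=[-1,-1,-1], translation=[[0,0,0.001],[0,0,0.0015],[0,0,0.0015]], twist=[[0,0,0],[0,0,0],[0,0,0]])

```text
t: 17.9
eef_pos: [0.4564, 0.1423, 0.3054]
orientation: [3.14, -0.001, 0.241]
force: [-1.7, -0.9, 14.3]
grip_width: 0.0
```

>>> servo_tool(gripper=[-1,-1,-1,-1,-1,-1,-1,-1,-1,-1], translation=[[0,0,-0.001],[0,0,-0.003],[0,0,-0.01],[0,0,-0.03],[0,0,-0.06],[0,0,-0.08],[0,0.04,-0.08],[0,0.09,-0.08],[0,0.14,-0.08],[0,0.18,-0.08]], twist=[[0,0,0],[0,0,0],[0,0,0],[0,0,0],[0,0,0],[0,0,0],[0,0,0],[0,0,0],[0,0,0],[0,0,0]])

```text
t: 19.15
eef_pos: [0.4993, -0.0346, 0.3857]
orientation: [3.14, -0.0, 0.24]
force: [0.8, -1.1, 0.6]
grip_width: 0.0005
```

```bash
python3 - <<'E'
from h import *
from scipy.optimize import least_squares
s=get_state();print(s["t"],s["eef_pos"].round(3) if hasattr(s["eef_pos"],"round") else s["eef_pos"],s["force"])
p,d=viewer.camera("top");crop(p,165,165,255,240,8,"pics/t10.png");np.savez("top10.npz",p=p,d=d)
hsv=cv2.cvtColor(p,cv2.COLOR_RGB2HSV);Q=[]
for v in range(195,222):
    for u in range(190,215):
        X=dp("top",d,u,v)
        if .108<X[2]<.147 and hsv[v,u,1]>100 and .08<X[1]<.18 and .42<X[0]<.5: Q.append(X)
Q=np.array(Q)
f=lambda c: np.clip(np.hypot(Q[:,0]-c[0],Q[:,1]-c[1])-(.143-Q[:,2])/.027*.0235,-.004,.004)
if len(Q): print(len(Q),least_squares(f,[.457,.135]).x.round(4))
P=np.array([dp("top",d,u,v) for v in range(190,225) for u in range(180,205)]);k=P[(P[:,2]>.265)&(P[:,1]>.11)&(P[:,1]<.18)&(P[:,0]<.49)];print("knob",k.mean(0),len(k))
p,d=viewer.camera("side");crop(p,230,160,310,280,4.8,"pics/s10.png")
E
```

```text
19.15 [ 0.499 -0.035  0.386] [ 0.7980184  -1.06058035  0.63897504]
50 [0.4557 0.1422]
knob [0.45694765 0.1422001  0.27739299] 117
```

View pics/t10.png

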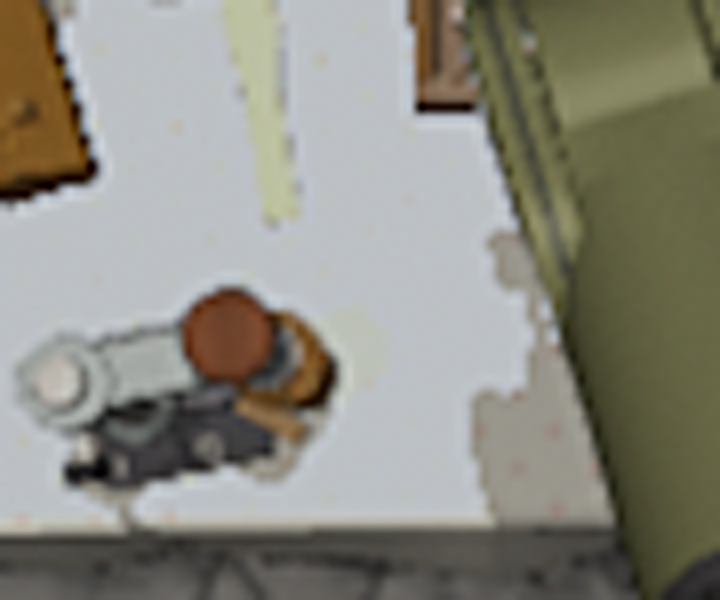

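View pics/s10.png

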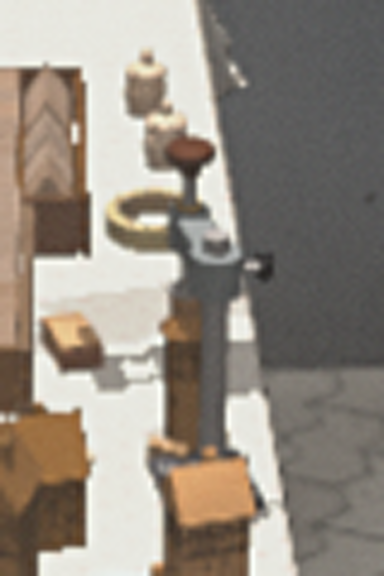

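```bash
python3 -c "
from plant import r
print(r.hand_in())"
```

```text
the job is handed in; nothing more can be done
None
```

I slid the tower into the press's V, pushed low on its body with the fingertips and never lifted. Then I pressed the knob down with closed fingertips, backed the arm clear and handed in at about 19 s of the 59 s allowed. The hand-in gives no verdict.

**Seating:** The last push came up against about 5.7 N, pointing straight back out of the V, which fits contact with both cheeks. With the cup still raised, the roof fit put the tower at (0.458, 0.143). The seat point, taken from the knob, is (0.456, 0.142).

**Pressing:** The knob resisted with about 1.7 N while moving. That rose to 9.6 N and then 14.3 N, with almost no further travel, once the cup met the roof.

**Last check, arm clear:**
- **Tower:** it stood upright, with its centre at (0.456, 0.142), about 1 mm from the seat.
- **Knob:** it stayed down, 25 mm lower than before. That puts the cup's rim at about 0.13 m, as expected.
- **Other things:** I judged these by eye only. The block, tape, jars, houses and spatula looked unmoved wherever they were in view.

**Not confirmed:**
- The force left between cup and roof after release could not be measured; I infer it from the press-down force.
- The camera fits of the tower were 1–3 mm off from the positions worked out from finger contact.

**Mid-push change:** Joint 6 fell to 0.15, near its lower limit of 0.04. I turned the tool about 9° and finished the push from there.

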